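Hold the shaker's spring clamp open

ROBOT

A 6-joint arm with a two-finger parallel gripper is mounted at the origin on the work surface. World frame = base frame: x ahead of the robot, y to its left, z up, the work surface at z = 0. Lengths are in mm, angles in rad, forces in N, time in s.
With the tool pointing down it reaches from about 250 to 850 mm from the base axis. Payload 12.5 kg.
Tool frame: the origin (TCP) lies midway between the tips of the shut fingers; the grasp point (between the pads) lies 19 mm behind it; x points along the fingers, z is the direction in which the jaws open and shut, and the axes are right-handed (so a half turn about x gives the same grasp; the last joint's range is limited). The gripper opens to 93 mm and grips with 3 to 60 N. Pads are 15 mm wide; open, the fingers measure 128 mm over their backs; the gripper's body (75 mm by 188 mm) begins 65 mm behind the grasp point.
Start: joints at [-1.427, 0.351, 1.652, -0, 1.139, -0.085], TCP at [124.766, -535.647, 218.633] pointing down, gripper open.
Joint ranges: [-2.75, 2.75], [-0.79, 2.1], [0.01, 2.65], [-1.57, 4.71], [0.07, 3.14], [-2.87, 2.87]. Speed limits (rad/s): [2.22, 2.22, 2.79, 3.14, 3.14, 3.14].

INTERFACE

Orientations are given as a 3x3 rotation matrix whose columns are the frame's x, y, z axes.
In Python, from workcell import telemetry, cams, manip gives the robot as it stands.
- The arm moves only by the tool drive_tool, never from a script. Its argument "targets" is text: rows parted by semicolons, each of 7 numbers parted by spaces: the shift along the world's x, y, z in mm, then the turn, a rotation vector about the world's x, y, z in degrees, then the opening, from -1 (shut) to 1 (fully open), so that 0 is half open. In form: dx dy dz ax ay az jaw; .... A call has exactly 5 rows; each row shifts and turns the pose as measured when the row begins; what a row does not reach is not made up. A row lasts 1/12 s, in which the tool goes at most 41.7 mm and 7.16 degrees, less where a joint would pass 70% of its speed; a pose out of reach is approached as far as the arm can. A call with a gripper value outside its range is refused whole. The fingers move at their own pace and stop on an object; "squeeze" is the grip in N (left out, the last holds). Time passes only in rows, so rows that do not move let the fingers close, or fill a call up. It gives the time, the measured TCP pose, the force and the opening at its end, in the units of the state.
- telemetry.read_state(): the state, without advancing time (a new reading comes with each control period).
- cams.capture(name): name is "side" or "top"; returns a dict with "image" (480x640x3 uint8, blue, green, red), "fovy" (degrees; the focal length in pixels is half the picture's height over the tangent of half this angle, whatever the lens; pixels are square), "cx", "cy" (the principal point, pixels), "position" and "attitude" of the camera in the world. Camera axes: x right, y down, z forward; pixel columns grow to the right and rows downward; lengths in mm; the calibration is good to about 2 mm. A picture is of the moment at which its call begins. There is no depth.
- manip.finish_job(): hands the job in, once; it reports no verdict.
The state is a dict: "t": time; "q": joint angles; "dq": joint speeds; "effort": joint torques, N m; "ee_pos": TCP position; "ee_rot": TCP orientation; "wrist_force": force on the tool from outside, world axes, zero at the start; "torque": the same for the moment, N m; "gripper_width": finger opening in mm.
Only numpy, scipy, OpenCV 4.12 (cv2) and the standard library are available. Lean on these libraries where they do the work, as an engineer would, in place of code of your own. Each camera call takes 0.05 s, during which the arm holds its last target. There are 200 camera calls.

TASK

Make room on the shaker for the large staining box and hold the clamp open for me. First slide the small staining box, flat on the deck without lifting it (its lid only rests on it), into the back left corner of the deck, snug and square against the back lip and the left rail, and let go of it there; then pull the clamping jaw (the bar with the handle) out towards you, against its springs, to the second engraved line, and finish still holding it on that line. Leave everything else where it stands.

Things in the scene. Friction and masses are not known exactly. Their poses are not given: they have to be found in the camera images.
- shaker: orbital shaker: white housing with a flat aluminium deck, fixed to the bench, its place and yaw vary. Origin under the housing on the bench; +x to the back of the deck (away from the robot), +y to its left. In its frame, mm: deck top at z 95, x -130 to 122, y -162 to 162; the control panel on the front reaches x -146, below z 65. Nothing on the shaker is taller than the jaw except the pot
- corner_seat (a point): point on the deck (z 95) in its back left corner: where the origin of the small box lies when it touches both the back lip and the left rail; axes as the shaker's. The lip along the back edge (inner face at shaker x 108) and the rails along the left and right edges (21 mm wide, inner faces at shaker y 125 and -125) are 8 mm high; outside each rail lies a spring barrel, 17 mm high
- small_box: small black lidded staining box standing loose on the deck, about 0.13 kg: 65 mm (its x) by 89 mm (its y) by 27 mm high, straight sides, flat top. Origin at the centre of its underside; in its corner the 89 mm side lies along the back lip. It starts 12 to 30 mm short of that place in shaker x, 40 to 100 mm to the right of it, turned up to 0.25 rad
- jaw (a joint): the spring-loaded clamping jaw: how far it is pulled out, m; 0 at rest, grows towards the robot (shaker -x), end stop at 0.065. The front edges of its two shoes, which ride on the rails, meet the first line at 0.022 and the second line at 0.045. Springs draw it back: about 5 N at rest, 10 N at the second line; they snap it back if it is let go
- jaw_handle (a point): middle of the jaw's handle: round steel bar, 12 mm thick, 110 mm long along shaker y, 30 mm above the deck and free underneath, 40 mm in front of the jaw on two 10 mm legs at its ends. It moves with the jaw; axes as the shaker's. The jaw: a steel bar 246 mm wide, 14 mm thick, 38 mm high above the deck; at rest its back face is at shaker x -32, its front at -46
- second_line (a point): middle of the second of the two thin dark lines engraved across the top of the left rail (the same on the right rail), in front of the jaw at rest: first line at shaker x -68, second at x -91. The front edge of the jaw's shoe is to be held on it; axes as the shaker's
- pot: bystander: small capped round pot standing on the right rear of the deck, 36 mm diameter, 40 mm high; origin at the centre of its underside
- beaker: bystander: glass beaker beside the shaker on its left, 60 mm diameter, 75 mm high; origin at the centre of its underside
- large_box: bystander: the large black staining box waiting on the bench at the left, 108 x 130 x 35 mm; origin at the centre of its underside
- tip_box: bystander: white box of yellow pipette tips, 85 x 122 x 63 mm; origin at the centre of its underside
- buffer_bottle: bystander: glass bottle with cap, 70 mm diameter, 145 mm high; origin at the centre of its underside
- flask: bystander: conical glass flask, 80 mm diameter, 120 mm high; origin at the centre of its underside
- tube_rack: bystander: low blue tube rack, 75 x 160 x 40 mm; origin at the centre of its underside
Things that resemble listed ones, but are neither listed nor needed, are in the scene too. Leave any blue or green look-alike of the small_box alone.

How it is judged:
By the outcome, as a careful person would: the job done as asked, in the order asked, and still so for the second after the job is handed in, while the arm keeps its last pose, push and grip.
It also fails if it takes over 51 s, if anything falls off the work surface, if the arm or the gripper's body presses on something with over 40 N, if the wrist force passes 120 N, or if a joint passes its speed limit or range.

## Working session

There is one attempt and no reset: what is moved stays moved. The work goes in short steps, Python scripts to look and compute and a tool call to move; the robot and the scene stay as the last step left them, time stands still between calls to the robot, and variables do not carry over. Pictures are saved under pics/ and viewed, about 8 in all and at most 12, crops included, and the job is handed in when it is done.

Besides the shell and the picture viewer there is one more tool, called after "Emit:" by a JSON object that holds its "name" and its "arguments", one argument or row to a line. drive_tool: Moves the arm, as the interface text tells. Its arguments: {"type":"object","properties":{"targets":{"type":"string"},"squeeze":{"type":"number"}},"required":["targets"]}

```bash
mkdir -p pics; ls
python3 - <<'E'
from workcell import telemetry, cams
import cv2
for n in("top","side"):
    c=cams.capture(n); cv2.imwrite(f"pics/{n}0.png",c["image"])
    print(n,{k:v for k,v in c.items() if k!="image"})
print(telemetry.read_state())
E
```

```text
pics
top {'fovy': 48.90719483157108, 'cx': 319.5409331972883, 'cy': 245.1522864147023, 'position': array([ 370.21216967,  -18.44437671, 1418.44296223]), 'attitude': array([[ 0.00981353, -0.98887214,  0.1484439 ],
       [-0.99990861, -0.00832389,  0.01065304],
       [-0.00929886, -0.14853487, -0.98886345]])}
side {'fovy': 44.9831598313517, 'cx': 321.019825189694, 'cy': 226.18796348423632, 'position': array([ 478.51242977, 1031.09834482,  782.80414698]), 'attitude': array([[-0.99642944, -0.03589396,  0.07641981],
       [-0.08357095,  0.54807047, -0.83224675],
       [-0.01201082, -0.83566164, -0.54911325]])}
{'t': 0.1, 'q': array([-1.42664037e+00,  3.51187913e-01,  1.65235097e+00,  1.46266116e-05,
        1.13908756e+00, -8.45950179e-02]), 'dq': array([ 6.86685379e-04, -1.71944009e-03, -1.69245088e-03, -1.46270924e-03,
        6.19877995e-05,  2.27744358e-04]), 'effort': array([ 5.75705235e-04, -4.98027885e+01, -2.85703522e+01,  7.00432551e-02,
        2.39374390e-02, -5.62609739e-05]), 'ee_pos': array([ 124.70610004, -535.36409014,  218.15568297]), 'ee_rot': array([[-1.35364580e-04,  9.73951782e-01,  2.26755171e-01],
       [ 1.02497595e-03,  2.26755190e-01, -9.73951248e-01],
       [-9.99999466e-01,  1.00580095e-04, -1.02897177e-03]]), 'wrist_force': array([ 0.30310055, -0.44606307, -0.29453909]), 'torque': array([-0.04593555,  0.02430223,  0.0570944 ]), 'gripper_width': 93.0101481205622}
```

View pics/top0.png

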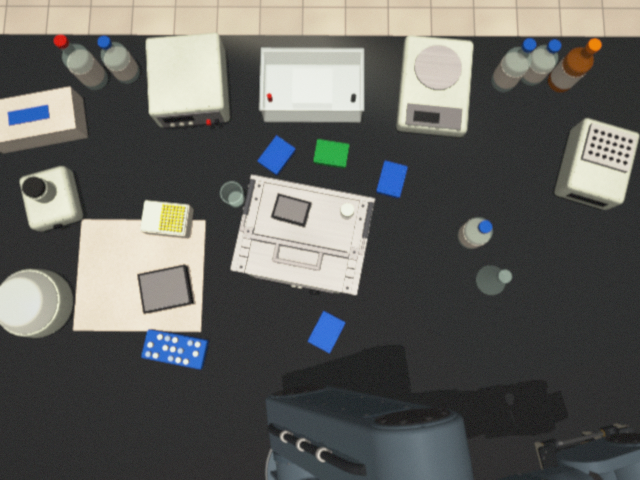

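View pics/side0.png

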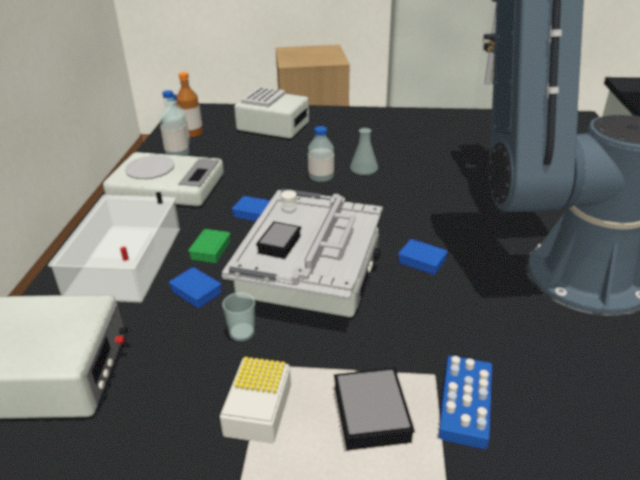

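Could be taken for the small box: blue (276,154), (392,179) and (326,332), green (332,152), and the large black box (165,289). The small black one on the deck at top (292,209), side (279,238), fits. I'll check it in a close crop.

Run:
```python
import cv2,numpy as np
a=cv2.imread("pics/top0.png")[165:305,220:385]; b=cv2.imread("pics/side0.png")[180:315,220:390]
a=cv2.resize(a,(800,679),interpolation=cv2.INTER_CUBIC)[:, :]
cv2.imwrite("pics/topc.png",cv2.resize(cv2.imread("pics/top0.png")[170:300,225:385],None,fx=4.6,fy=4.6,interpolation=cv2.INTER_CUBIC))
cv2.imwrite("pics/sidec.png",cv2.resize(b,None,fx=4.4,fy=4.4,interpolation=cv2.INTER_CUBIC))
```

```text
(no output)
```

View pics/topc.png

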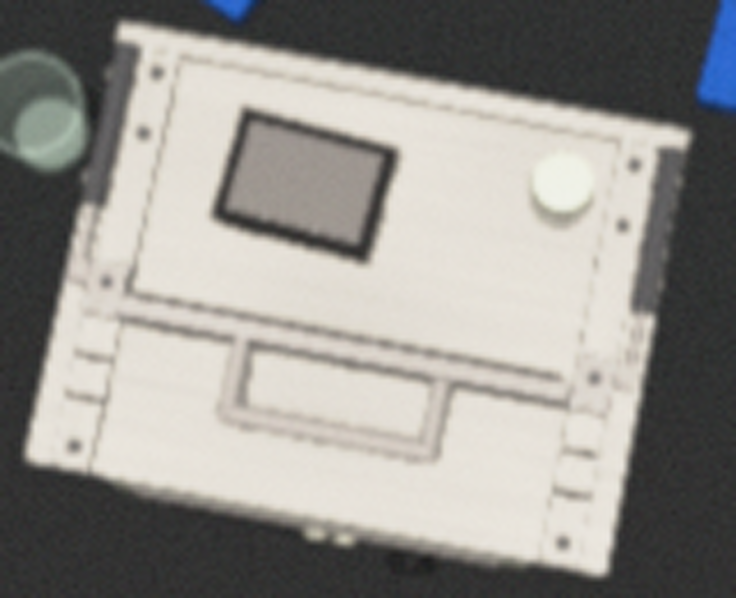

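View pics/sidec.png

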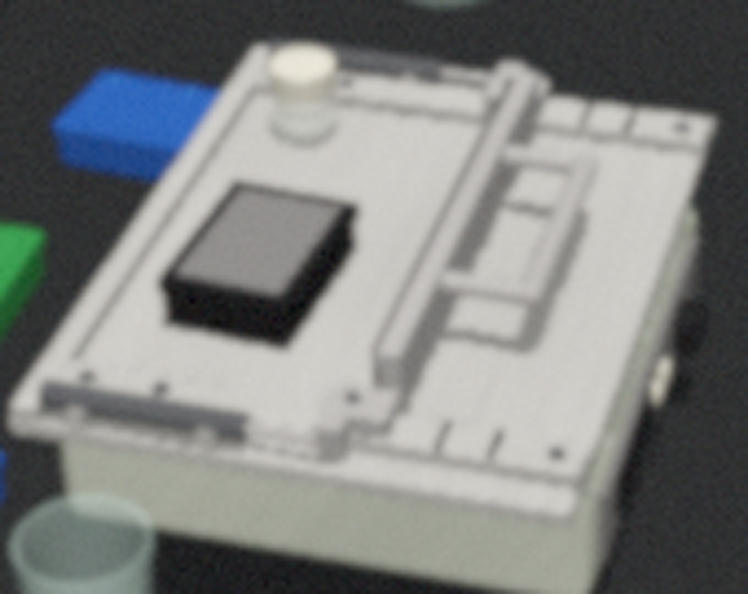

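The crops show the black small box with its grey lid (top crop centre about (305,185)), the jaw at rest, and both lines on each rail: left at crop (95,356) and (85,399), right at (582,454) and (572,494). I'll now fit the poses.

```bash
cat > h.py <<'E'
import numpy as np, cv2
from workcell import telemetry, cams
from scipy.optimize import least_squares
def proj(c,P):
    p=(np.atleast_2d(P)-c["position"])@c["attitude"]; f=240/np.tan(np.radians(c["fovy"]/2))
    return np.c_[c["cx"]+f*p[:,0]/p[:,2], c["cy"]+f*p[:,1]/p[:,2]]
def T2(x,y,a,P):
    P=np.atleast_2d(np.array(P,float)); c,s=np.cos(a),np.sin(a)
    return np.c_[x+c*P[:,0]-s*P[:,1], y+s*P[:,0]+c*P[:,1], P[:,2]]
E
cat > fit.py <<'E'
from h import *
C={n:cams.capture(n) for n in("top","side")}
un=lambda L,s,o:(np.array(L,float)+.5)/s-.5+o
S={"top":[((-130,162,95),(25,462)),((-130,-162,95),(608,575)),((-68,136,103),(95,356)),((-91,136,103),(85,399)),((-68,-136,103),(582,454)),((-91,-136,103),(572,494)),((-39,123,133),(122,303)),],
"side":[((-130,162,95),(575,512)),((-130,-162,95),(715,118)),((-68,136,103),(441,436)),((-91,136,103),(495,444)),((-68,-136,103),(585,116)),((-91,-136,103),(632,121))]}
B={"top":[((32.5,44.5,122),(245,108)),((32.5,-44.5,122),(398,150)),((-32.5,-44.5,95),(366,262)),((-32.5,44.5,95),(214,218))],
"side":[((32.5,44.5,122),(165,281)),((32.5,-44.5,122),(236,184)),((-32.5,-44.5,122),(357,207)),((-32.5,44.5,122),(283,298)),((-32.5,44.5,95),(288,346)),((32.5,44.5,95),(168,322))]}
SC={"top":(4.6,(225,170)),"side":(4.4,(220,180))}
def res(v,D,cs):
    return np.concatenate([(proj(C[n],T2(*v,[p for p,_ in D[n]]))-un([q for _,q in D[n]],*SC[n])).ravel() for n in cs])
for cs in(("top",),("side",),("top","side")):
    s=least_squares(res,[560,0,0],x_scale=[10,10,.1],args=(S,cs),loss="soft_l1"); b=least_squares(res,[600,0,0],x_scale=[10,10,.1],args=(B,cs),loss="soft_l1")
    d=T2(0,0,-s.x[2],[b.x[0]-s.x[0],b.x[1]-s.x[1],0])[0]
    print(cs,s.x.round(3),b.x.round(3),"box in shaker",d.round(1),round(b.x[2]-s.x[2],3)); 
    if len(cs)==1:print(res(s.x,S,cs).reshape(-1,2).round(1).tolist(),res(b.x,B,cs).reshape(-1,2).round(1).tolist())
E
python3 fit.py
```

```text
('top',) [ 6.0207e+02  3.7296e+01 -1.8500e-01] [ 6.57083e+02  6.89010e+01 -2.89000e-01] box in shaker [48.3 41.2  0. ] -0.104
[[0.2, -0.2], [-0.2, 0.1], [-0.2, 0.4], [0.0, -0.0], [-0.0, -0.2], [0.4, 0.1], [-0.2, -0.2]] [[-0.1, -1.6], [0.3, -0.7], [-0.0, 1.3], [-0.2, 0.8]]
('side',) [ 6.00582e+02  3.33240e+01 -1.88000e-01] [ 6.54078e+02  6.24160e+01 -2.65000e-01] box in shaker [47.1 38.6  0. ] -0.077
[[-0.8, 0.1], [-0.1, 0.1], [0.6, -0.0], [0.2, 0.1], [0.3, -0.2], [-0.4, -0.1]] [[-2.1, -1.1], [-0.1, -1.8], [0.9, -1.6], [1.1, 1.2], [0.6, 1.4], [-1.8, 0.5]]
('top', 'side') [ 6.01259e+02  3.61450e+01 -1.86000e-01] [ 6.54296e+02  6.72170e+01 -2.72000e-01] box in shaker [46.4 40.4  0. ] -0.086
```

The shaker fit is consistent: about (601.3, 36.1), yaw -0.186. The box is near (655.5, 67.5), yaw about -0.27, which is inside the stated start range. My plan is to grip the box across its 65 mm, with the tips above lip height.

Emit:
{"name": "drive_tool", "arguments": {
  "targets": "27 30 4 0 0 5 1;27 30 4 0 0 5 1;27 30 4 0 0 5 1;27 30 4 0 0 5 1;27 30 4 0 0 5 1",
  "squeeze": 8
}}

```text
t: 0.62
ee_pos: [258.7, -383.5, 236.7]
ee_rot: [[-0.002, 0.783, 0.622], [0.002, 0.622, -0.783], [-1.0, -0.0, -0.002]]
wrist_force: [0.6, 0.0, -0.4]
gripper_width: 93.0
```

Emit:
{"name": "drive_tool", "arguments": {
  "targets": "27 30 0 0 0 5 1;27 30 0 0 0 5 1;27 30 0 0 0 5 1;27 30 0 0 0 5 1;27 30 0 0 0 5 1"
}}

```text
t: 1.03
ee_pos: [396.6, -226.9, 238.1]
ee_rot: [[-0.0, 0.428, 0.904], [-0.001, 0.904, -0.428], [-1.0, -0.001, 0.0]]
wrist_force: [0.6, -0.8, -0.2]
gripper_width: 93.1
```

Emit:
{"name": "drive_tool", "arguments": {
  "targets": "27 30 0 0 0 3 1;27 30 0 0 0 3 1;27 30 0 0 0 3 1;27 30 0 0 0 3 1;27 30 0 0 0 3 1"
}}

```text
t: 1.45
ee_pos: [533.9, -70.0, 238.5]
ee_rot: [[0.001, 0.163, 0.987], [-0.002, 0.987, -0.163], [-1.0, -0.001, 0.001]]
wrist_force: [1.2, -1.2, 0.5]
gripper_width: 93.1
```

Emit:
{"name": "drive_tool", "arguments": {
  "targets": "25 28 0 0 0 -2 1;25 28 0 0 0 -2 1;25 28 0 0 0 -2 1;23 27 0 0 0 0 1;23 26 0 0 0 0 1"
}}

```text
t: 1.87
ee_pos: [659.7, 77.0, 237.5]
ee_rot: [[0.0, 0.264, 0.965], [-0.002, 0.965, -0.264], [-1.0, -0.002, 0.0]]
wrist_force: [-0.1, 0.1, 0.2]
gripper_width: 92.7
```

Emit:
{"name": "drive_tool", "arguments": {
  "targets": "0 0 -20 0 0 0 1;0 0 -20 0 0 0 1;0 0 -15 0 0 0 1;0 0 -15 0 0 0 1;0 0 -10 0 0 0 1"
}}

```text
t: 2.28
ee_pos: [663.9, 84.9, 154.3]
ee_rot: [[0.004, 0.257, 0.966], [-0.0, 0.966, -0.257], [-1.0, 0.001, 0.004]]
wrist_force: [0.6, 0.6, 0.2]
gripper_width: 93.0
```

Run:
```python
from h import *
t=cams.capture("top")["image"][165:295,235:365]; s=cams.capture("side")["image"][150:300,220:370]
cv2.imwrite("pics/a.png",np.hstack([cv2.resize(t,(400,400),interpolation=2),cv2.resize(s,(400,400),interpolation=2)]))
print(telemetry.read_state()["ee_pos"],telemetry.read_state()["ee_rot"][:,2])
```

```text
[663.49477718  84.64878399 154.14508535] [ 0.96637901 -0.25710973  0.00248863]
```

View pics/a.png

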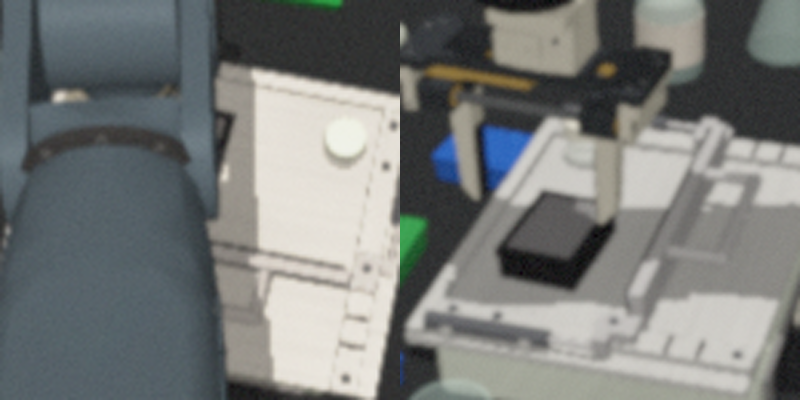

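The arm hides the box from the top camera. The side view (right half) shows it under the open fingers at about (555,240). The TCP overshot by (8, 17), so I'll correct that and go down.

Emit:
{"name": "drive_tool", "arguments": {
  "targets": "-5 -9 0 0 0 0 1;-3 -8 0 0 0 0 1;0 0 0 0 0 0 1;0 0 -5 0 0 0 1;0 0 -5 0 0 0 1"
}}

```text
t: 2.8
ee_pos: [656.5, 64.7, 148.6]
ee_rot: [[0.009, 0.258, 0.966], [-0.0, 0.966, -0.258], [-1.0, 0.002, 0.009]]
wrist_force: [-0.4, 0.4, -0.0]
gripper_width: 93.1
```

Emit:
{"name": "drive_tool", "arguments": {
  "targets": "0 1 -10 0 0.5 0 1;0 1 -10 0 0 0 1;0 0 -8 0 0 0 1;0 0 -6 0 0 0 1;0 0 -4 0 0 0 1"
}}

```text
t: 3.22
ee_pos: [656.3, 67.2, 106.2]
ee_rot: [[-0.001, 0.258, 0.966], [-0.0, 0.966, -0.258], [-1.0, -0.001, -0.0]]
wrist_force: [0.4, -0.1, -0.7]
gripper_width: 92.8
```

Emit:
{"name": "drive_tool", "arguments": {
  "targets": "0 0 0 0 0 0 1;0 0 0 0 0 0 0.7;0 0 0 0 0 0 0.4;0 0 0 0 0 0 0.2;0 0 0 0 0 0 0.2",
  "squeeze": 6
}}

```text
t: 3.63
ee_pos: [655.9, 67.5, 104.8]
ee_rot: [[-0.002, 0.258, 0.966], [-0.0, 0.966, -0.258], [-1.0, -0.001, -0.002]]
wrist_force: [0.2, 0.4, 0.1]
gripper_width: 71.1
```

Emit:
{"name": "drive_tool", "arguments": {
  "targets": "0 0 4 0 0 0 0.55;0 0 0 0 0 0 0.3;0 0 0 0 0 0 0.3;0 0 0 0 0 0 0.3;0 0 0 0 0 0 0.3",
  "squeeze": 6
}}

```text
t: 4.05
ee_pos: [656.3, 67.5, 110.4]
ee_rot: [[-0.001, 0.258, 0.966], [-0.0, 0.966, -0.258], [-1.0, -0.001, -0.001]]
wrist_force: [-0.6, -0.1, -1.4]
gripper_width: 64.9
```

Emit:
{"name": "drive_tool", "arguments": {
  "targets": "0 0 -1 0 0 0 0.3;0 0 -1 0 0 0 0.3;0 0 0 0 0 0 0.3;0 0 0 0 0 0 0.3;0 0 0 0 0 0 0.3"
}}

```text
t: 4.47
ee_pos: [656.3, 67.6, 109.4]
ee_rot: [[-0.0, 0.258, 0.966], [-0.0, 0.966, -0.258], [-1.0, -0.0, -0.0]]
wrist_force: [0.4, -0.2, 0.6]
gripper_width: 64.9
```

Run:
```python
from h import *
for i in range(6):
    c=cams.capture("side"); s=telemetry.read_state(); print(s["ee_pos"].round(1),s["wrist_force"].round(2),round(s["gripper_width"],1))
cv2.imwrite("pics/b.png",cv2.resize(c["image"][195:295,220:355],None,fx=5,fy=5,interpolation=2))
```

```text
[656.4  67.6 109.4] [ 0.03 -0.03 -0.46] 65.0
[656.4  67.6 109.4] [-0.   -0.1   0.13] 65.0
[656.4  67.6 109.4] [-0.53  0.01  0.44] 64.8
[656.4  67.6 109.4] [-0.67  0.31  0.14] 65.4
[656.3  67.6 109.4] [-0.78 -0.4  -0.65] 65.3
[656.3  67.5 109.4] [ 0.27  0.33 -0.98] 64.7
```

View pics/b.png

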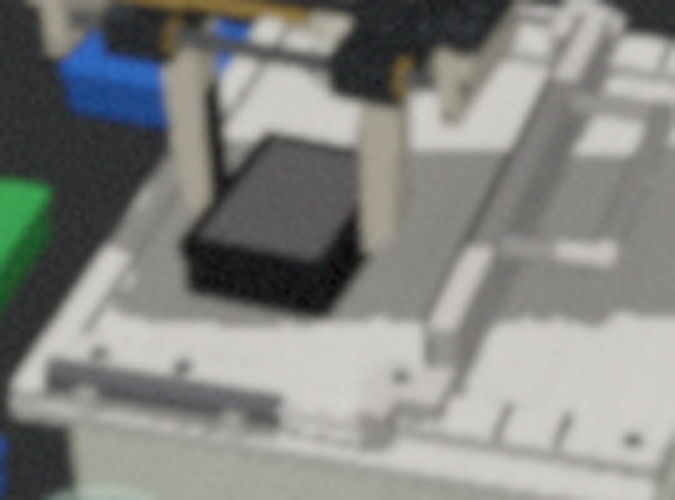

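Gripped: width 65 mm, z force near 0, box flat. Now I'll turn it square (+4.3°) and slide it towards the corner, stopping short.

Emit:
{"name": "drive_tool", "arguments": {
  "targets": "5 6 0 0 0 1.1 0.3;6 6 0 0 0 1.1 0.3;6 6 0 0 0 1.1 0.3;6 6 0 0 0 1 0.3;4 4 0 0 0 0 0.3"
}}

```text
t: 5.18
ee_pos: [685.6, 97.8, 109.4]
ee_rot: [[-0.001, 0.177, 0.984], [-0.001, 0.984, -0.177], [-1.0, -0.001, -0.001]]
wrist_force: [-0.9, -1.1, 1.8]
gripper_width: 64.6
```

Emit:
{"name": "drive_tool", "arguments": {
  "targets": "0 0 0 0 0 0 0.3;0 0 0 0 0 0 0.3;0 0 0 0 0 0 0.3;0 0 0 0 0 0 0.3;0 0 0 0 0 0 0.3"
}}

```text
t: 5.6
ee_pos: [686.7, 99.2, 109.4]
ee_rot: [[0.0, 0.176, 0.984], [-0.001, 0.984, -0.176], [-1.0, -0.001, 0.0]]
wrist_force: [0.7, 0.0, 0.0]
gripper_width: 65.0
```

Emit:
{"name": "drive_tool", "arguments": {
  "targets": "0.2 1 0 0 0 -0.5 0.3;0.2 1 0 0 0 0 0.3;0.2 1 0 0 0 0 0.3;0.2 1 0 0 0 0 0.3;0.2 1 0 0 0 0 0.3"
}}

```text
t: 6.02
ee_pos: [687.3, 102.9, 109.5]
ee_rot: [[-0.001, 0.186, 0.983], [-0.003, 0.983, -0.186], [-1.0, -0.003, -0.0]]
wrist_force: [-1.5, -9.6, 2.8]
gripper_width: 64.8
```

Emit:
{"name": "drive_tool", "arguments": {
  "targets": "0.2 1 0 0 0 0 0.3;0.2 1 0 0 0 0 0.3;0.2 1 0 0 0 0 0.3;0.2 1 0 0 0 0 0.3;0 0 0 0 0 0 0.3"
}}

```text
t: 6.43
ee_pos: [687.3, 102.7, 109.7]
ee_rot: [[-0.004, 0.186, 0.982], [-0.01, 0.982, -0.186], [-1.0, -0.01, -0.002]]
wrist_force: [0.4, -0.2, -1.0]
gripper_width: 64.9
```

Emit:
{"name": "drive_tool", "arguments": {
  "targets": "0 0 0 0.55 -0.2 0 0.3;1 -0.2 0 0 0 0 0.3;1 -0.2 0 0 0 0 0.3;1 -0.2 0 0 0 0 0.3;0 0 0 0 0 0 0.3"
}}

```text
t: 6.85
ee_pos: [689.6, 102.4, 109.5]
ee_rot: [[-0.003, 0.186, 0.983], [0.001, 0.983, -0.186], [-1.0, 0.001, -0.003]]
wrist_force: [-1.1, -1.1, 0.1]
gripper_width: 65.3
```

Emit:
{"name": "drive_tool", "arguments": {
  "targets": "1 -0.2 0 0 0 0 0.3;1 -0.2 0 0 0 0 0.3;1 -0.2 0 0 0 0 0.3;1 -0.2 0 0 0 0 0.3;1 -0.2 0 0 0 0 0.3"
}}

```text
t: 7.27
ee_pos: [692.2, 101.9, 109.1]
ee_rot: [[-0.011, 0.186, 0.983], [0.002, 0.983, -0.186], [-1.0, -0.0, -0.011]]
wrist_force: [-9.8, -0.1, 6.0]
gripper_width: 65.0
```

Emit:
{"name": "drive_tool", "arguments": {
  "targets": "0 0 0 0 -0.6 0 0.3;0.2 1 0 0 0 0 0.3;0.2 1 0 0 0 0 0.3;0 0 0 0 0 0 0.3;0 0 0 0 0 0 0.3"
}}

```text
t: 7.68
ee_pos: [692.1, 102.0, 109.0]
ee_rot: [[-0.002, 0.186, 0.983], [-0.002, 0.983, -0.186], [-1.0, -0.002, -0.001]]
wrist_force: [-4.3, -0.9, 2.8]
gripper_width: 64.7
```

Emit:
{"name": "drive_tool", "arguments": {
  "targets": "0 0 0 0 0 0 0.7;0 0 0 0 0 0 0.7;0 0 0 0 0 0 0.7;0 0 0 0 0 0 0.7;0 0 0 0 0 0 0.7"
}}

```text
t: 8.1
ee_pos: [694.0, 102.7, 109.2]
ee_rot: [[0.003, 0.186, 0.983], [-0.0, 0.983, -0.186], [-1.0, 0.0, 0.003]]
wrist_force: [0.5, -0.3, -0.0]
gripper_width: 79.2
```

Emit:
{"name": "drive_tool", "arguments": {
  "targets": "0 0 8 0 0 0 0.8;0 0 15 0 0 0 0.8;0 0 15 0 0 0 0.8;0 0 10 0 0 0 0.8;0 0 0 0 0 0 0.5"
}}

```text
t: 8.52
ee_pos: [693.9, 102.9, 160.4]
ee_rot: [[0.003, 0.186, 0.983], [-0.0, 0.983, -0.186], [-1.0, 0.0, 0.003]]
wrist_force: [-0.5, -0.7, 2.0]
gripper_width: 80.8
```

Run:
```python
from h import *
c=cams.capture("side")
cv2.imwrite("pics/c.png",cv2.resize(c["image"][200:300,215:345],None,fx=6,fy=6,interpolation=2))
R=telemetry.read_state();print(R["ee_pos"])
for b in((75.5,80.5),(73.5,80.5),(75.5,78.5)):
  P=T2(b[0],b[1],0,[(32.5,44.5,122),(32.5,-44.5,122),(-32.5,-44.5,122),(-32.5,44.5,122),(-32.5,44.5,95),(32.5,44.5,95)])
  for S in((601.3,36.1,-.186),(600.6,33.3,-.188)):
    print(b,(((proj(c,T2(*S,P))-[215,200])+.5)*6-.5).round(0).tolist())
```

```text
[693.66405816 102.8644876  159.37049487]
(75.5, 80.5) [[117.0, 327.0], [217.0, 180.0], [396.0, 206.0], [306.0, 357.0], [312.0, 425.0], [125.0, 394.0]]
(75.5, 80.5) [[121.0, 322.0], [221.0, 175.0], [399.0, 201.0], [309.0, 352.0], [315.0, 419.0], [128.0, 388.0]]
(73.5, 80.5) [[123.0, 328.0], [223.0, 180.0], [402.0, 207.0], [312.0, 358.0], [318.0, 426.0], [131.0, 395.0]]
(73.5, 80.5) [[126.0, 323.0], [226.0, 176.0], [405.0, 202.0], [315.0, 353.0], [320.0, 420.0], [134.0, 389.0]]
(75.5, 78.5) [[119.0, 324.0], [219.0, 176.0], [398.0, 203.0], [309.0, 354.0], [314.0, 421.0], [127.0, 390.0]]
(75.5, 78.5) [[123.0, 318.0], [223.0, 172.0], [401.0, 198.0], [311.0, 348.0], [317.0, 415.0], [131.0, 385.0]]
```

View pics/c.png

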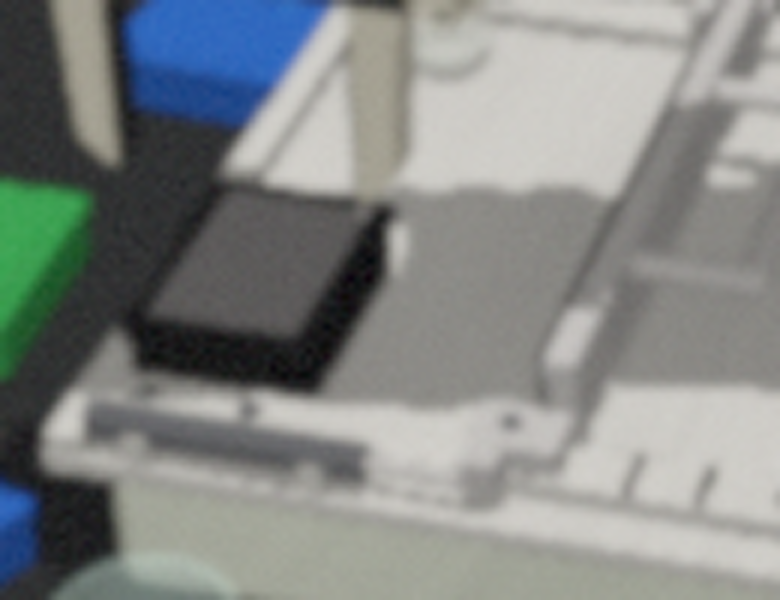

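The box is in the corner: top corners seen at crop (127,322), (215,185) and (392,208), expected (117..121,325), (217..221,178) and (396..399,204). With the fingers shut I'll nudge the front and right faces to make it snug.

Emit:
{"name": "drive_tool", "arguments": {
  "targets": "-14 2 0 0 0 0 -1;-14 2 0 0 0 0 -1;-14 2 0 0 0 0 -1;-14 1 0 0 0 0 -1;-5 1 0 0 0 0 -1"
}}

```text
t: 8.98
ee_pos: [629.9, 110.5, 156.0]
ee_rot: [[-0.0, 0.187, 0.982], [-0.001, 0.982, -0.187], [-1.0, -0.001, -0.0]]
wrist_force: [-0.2, -0.1, 0.7]
gripper_width: 44.4
```

Emit:
{"name": "drive_tool", "arguments": {
  "targets": "0 0 0 0 0 0 -1;0 0 0 0 0 0 -1;0 0 0 0 0 0 -1;0 0 0 0 0 0 -1;0 0 0 0 0 0 -1"
}}

```text
t: 9.4
ee_pos: [630.7, 110.5, 154.9]
ee_rot: [[-0.001, 0.187, 0.982], [-0.001, 0.982, -0.187], [-1.0, -0.001, -0.001]]
wrist_force: [1.2, -0.1, 0.1]
gripper_width: 10.7
```

Emit:
{"name": "drive_tool", "arguments": {
  "targets": "0 0 -14 0 0 0 -1;0 0 -14 0 0 0 -1;0 0 -12 0 0 0 -1;0 0 -6 0 0 0 -1;0 0 -2 0 0 0 -1"
}}

```text
t: 9.82
ee_pos: [632.9, 110.2, 105.3]
ee_rot: [[0.002, 0.187, 0.982], [-0.0, 0.982, -0.187], [-1.0, -0.0, 0.002]]
wrist_force: [-0.1, -0.6, -0.3]
gripper_width: 0.5
```

Emit:
{"name": "drive_tool", "arguments": {
  "targets": "1 -0.2 0 0 0 0 -1;2 -0.4 0 0 0 0 -1;1 -0.2 0 0 0 0 -1;1 -0.2 0 0 0 0 -1;1 -0.2 0 0 0 0 -1"
}}

```text
t: 10.23
ee_pos: [640.2, 108.9, 106.3]
ee_rot: [[0.003, 0.187, 0.982], [-0.0, 0.982, -0.187], [-1.0, 0.0, 0.003]]
wrist_force: [0.1, -0.6, -0.1]
gripper_width: 0.7
```

Emit:
{"name": "drive_tool", "arguments": {
  "targets": "1 -0.2 0 0 0 0 -1;1 -0.2 0 0 0 0 -1;1 -0.2 0 0 0 0 -1;1 -0.2 0 0 0 0 -1;1 -0.2 0 0 0 0 -1"
}}

```text
t: 10.65
ee_pos: [645.2, 108.0, 107.3]
ee_rot: [[0.002, 0.187, 0.982], [0.0, 0.982, -0.187], [-1.0, 0.0, 0.002]]
wrist_force: [-11.0, 1.6, 6.1]
gripper_width: 0.5
```

Emit:
{"name": "drive_tool", "arguments": {
  "targets": "-5 1 0 0 0 0 -1;-3 0 5 0 0 0 -1;0 -10 10 0 0 0 -1;0 -20 10 0 0 0 -1;10 -20 0 0 0 0 -1"
}}

```text
t: 11.07
ee_pos: [645.2, 59.9, 134.7]
ee_rot: [[0.001, 0.183, 0.983], [0.0, 0.983, -0.183], [-1.0, 0.0, 0.001]]
wrist_force: [0.9, 0.2, 1.2]
gripper_width: 0.7
```

Emit:
{"name": "drive_tool", "arguments": {
  "targets": "16 -16 0 0 0 0 -1;14 -8 0 0 0 0 -1;8 0 0 0 0 0 -1;0 0 0 0 0 0 -1;0 0 0 0 0 0 -1"
}}

```text
t: 11.48
ee_pos: [686.9, 26.7, 141.3]
ee_rot: [[0.009, 0.187, 0.982], [-0.002, 0.982, -0.187], [-1.0, 0.0, 0.009]]
wrist_force: [-0.8, 0.1, -0.1]
gripper_width: 0.4
```

Emit:
{"name": "drive_tool", "arguments": {
  "targets": "-4 5 -8 0 0.5 0 -1;-3 4 -12 0 0 0 -1;0 1 -10 0 0 0 -1;0 0 -5 0 0 0 -1;0 0 -1 0 0 0 -1"
}}

```text
t: 11.9
ee_pos: [677.1, 38.2, 104.1]
ee_rot: [[-0.0, 0.185, 0.983], [-0.002, 0.983, -0.185], [-1.0, -0.002, -0.0]]
wrist_force: [-0.3, 0.7, 0.1]
gripper_width: 0.3
```

Emit:
{"name": "drive_tool", "arguments": {
  "targets": "0.3 2 0 0 0 0 -1;0.3 2 0 0 0 0 -1;0.2 1 0 0 0 0 -1;0.2 1 0 0 0 0 -1;0.2 1 0 0 0 0 -1"
}}

```text
t: 12.32
ee_pos: [678.4, 46.1, 104.5]
ee_rot: [[-0.001, 0.185, 0.983], [-0.002, 0.983, -0.185], [-1.0, -0.002, -0.0]]
wrist_force: [-0.1, 0.2, 0.3]
gripper_width: 0.8
```

Emit:
{"name": "drive_tool", "arguments": {
  "targets": "0.2 1 0 0 0 0 -1;0.2 1 0 0 0 0 -1;0.2 1 0 0 0 0 -1;0.2 1 0 0 0 0 -1;0.2 1 0 0 0 0 -1"
}}

```text
t: 12.73
ee_pos: [679.4, 49.3, 105.3]
ee_rot: [[-0.001, 0.185, 0.983], [-0.006, 0.983, -0.185], [-1.0, -0.006, 0.0]]
wrist_force: [-1.9, -6.1, 0.4]
gripper_width: 0.4
```

Emit:
{"name": "drive_tool", "arguments": {
  "targets": "0.2 1 0 0 0 0 -1;0.2 1 0 0 0 0 -1;0.1 0.5 0 0 0 0 -1;0.1 0.5 0 0 0 0 -1;0.1 0.5 0 0 0 0 -1"
}}

```text
t: 13.15
ee_pos: [679.4, 49.3, 105.3]
ee_rot: [[-0.004, 0.186, 0.983], [-0.011, 0.983, -0.186], [-1.0, -0.011, -0.002]]
wrist_force: [-0.4, -4.9, 0.8]
gripper_width: 0.5
```

Both faces are firmly seated: the push force rose with no further travel. I'll back off, move aside and check with both cameras.

Emit:
{"name": "drive_tool", "arguments": {
  "targets": "0 -4 0 0.6 0 0 -1;0 -6 8 0 0 0 -1;0 -15 18 0 0 0 -1;-5 -25 18 0 0 0 -1;-10 -35 10 0 0 0 -1"
}}

```text
t: 13.57
ee_pos: [663.9, -32.4, 159.7]
ee_rot: [[-0.006, 0.179, 0.984], [0.005, 0.984, -0.179], [-1.0, 0.004, -0.007]]
wrist_force: [-0.0, -0.4, 0.3]
gripper_width: 0.3
```

Emit:
{"name": "drive_tool", "arguments": {
  "targets": "-20 -35 5 0 0 0 -1;-25 -35 0 0 0 0 -1;-25 -35 0 0 0 0 -1;-25 -35 0 0 0 0 -1;-10 -20 0 0 0 0 -1"
}}

```text
t: 13.98
ee_pos: [560.6, -195.1, 171.8]
ee_rot: [[0.006, 0.178, 0.984], [0.004, 0.984, -0.178], [-1.0, 0.005, 0.005]]
wrist_force: [-0.3, -0.0, -0.1]
gripper_width: 0.8
```

Run:
```python
from h import *
print(telemetry.read_state()["ee_pos"])
t=cams.capture("top");s=cams.capture("side")
a=t["image"][165:295,230:370];b=s["image"][200:300,215:345]
cv2.imwrite("pics/d_top.png",cv2.resize(a,None,fx=5.5,fy=5.5,interpolation=2)[:600])
cv2.imwrite("pics/d_side.png",cv2.resize(b,None,fx=6,fy=6,interpolation=2))
P=T2(75.5,80.5,0,[(32.5,44.5,122),(32.5,-44.5,122),(-32.5,-44.5,95),(-32.5,44.5,122),(-32.5,-44.5,122)])
print((((proj(t,T2(602,37,-.185,P))-[230,165])+.5)*5.5-.5).round(0).tolist())
```

```text
[ 560.61650655 -195.09155483  171.76638014]
[[185.0, 83.0], [374.0, 119.0], [349.0, 268.0], [155.0, 219.0], [345.0, 255.0]]
```

View pics/d_top.png

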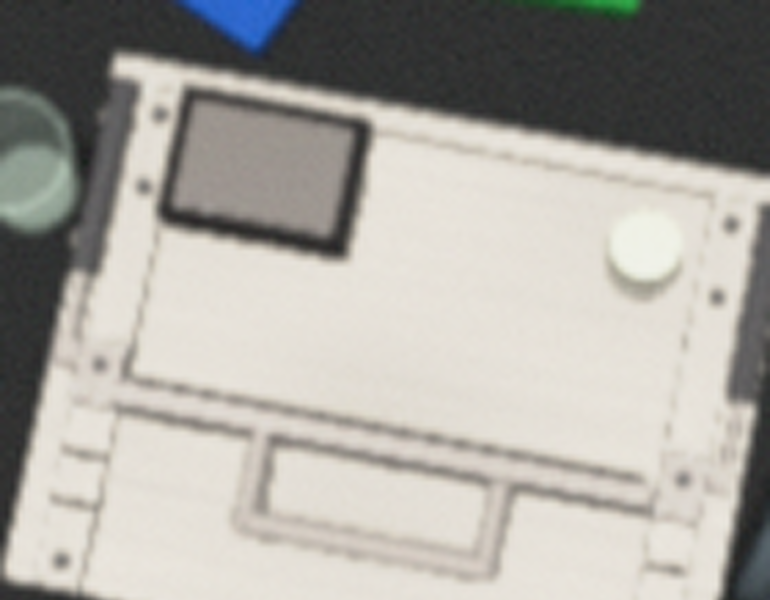

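The picture shows the box square in the corner: its left edge runs along the rail (165–185, 85–215) and its back edge along the lip line to (370,125). The jaw is at rest and the handle bar spans (245,525) to (485,570). Next I'll check the handle position.

Run:
```python
from h import *
t=cams.capture("top")
for x in(-80,-86,-92):
  P=T2(602,37,-.185,[(x,0,125),(x,52,125),(x,-52,125)]);print(x,P[0],(((proj(t,P)-[230,165])+.5)*5.5-.5).round(0).tolist())
```

```text
-80 [523.36509995  51.71572268 125.        ] [[369.0, 532.0], [255.0, 510.0], [482.0, 555.0]]
-86 [517.46748245  52.81940188 125.        ] [[366.0, 545.0], [252.0, 523.0], [480.0, 568.0]]
-92 [511.56986494  53.92308108 125.        ] [[363.0, 559.0], [250.0, 536.0], [477.0, 581.0]]
```

Emit:
{"name": "drive_tool", "arguments": {
  "targets": "0 35 0 0 0 -0.3 -0.4;-5 35 0 0 0 0 -0.4;-5 35 0 0 0 0 -0.4;-5 35 0 0 0 0 -0.4;-5 35 0 0 0 0 -0.4"
}}

```text
t: 14.55
ee_pos: [544.3, -15.2, 173.6]
ee_rot: [[0.013, 0.191, 0.981], [0.005, 0.981, -0.191], [-1.0, 0.008, 0.011]]
wrist_force: [0.6, 0.0, 1.5]
gripper_width: 26.6
```

Emit:
{"name": "drive_tool", "arguments": {
  "targets": "-5 25 0 0 0 0 -0.4;-5 16 0 0 0 0 -0.4;0 10 0 0 0 0 -0.4;0 0 0 0 0 0 -0.4;0 0 0 0 0 0 -0.4"
}}

```text
t: 14.97
ee_pos: [533.6, 50.4, 175.5]
ee_rot: [[0.015, 0.179, 0.984], [0.009, 0.984, -0.179], [-1.0, 0.012, 0.013]]
wrist_force: [-0.1, -0.1, 1.0]
gripper_width: 28.1
```

Emit:
{"name": "drive_tool", "arguments": {
  "targets": "-8 2 0 -0.5 0.8 -0.3 -0.4;-6 1 -8 0 0 0 -0.4;0 0 -8 0 0 0 -0.4;0 0 -4 0 0 0 -0.4;0 0 0 0 0 0 -0.4"
}}

```text
t: 15.38
ee_pos: [518.5, 52.3, 153.5]
ee_rot: [[-0.0, 0.186, 0.983], [-0.0, 0.983, -0.186], [-1.0, -0.0, -0.0]]
wrist_force: [-0.3, 0.2, -0.4]
gripper_width: 27.9
```

Emit:
{"name": "drive_tool", "arguments": {
  "targets": "0 0 -6 0 0 0 -0.4;0 0 -10 0 0 0 -0.4;0 0 -10 0 0 0 -0.4;0 0 -10 0 0 0 -0.4;0 0 -6 0 0 0 -0.4"
}}

```text
t: 15.8
ee_pos: [519.0, 51.1, 107.6]
ee_rot: [[0.001, 0.188, 0.982], [-0.0, 0.982, -0.188], [-1.0, -0.0, 0.001]]
wrist_force: [0.1, -0.4, -1.1]
gripper_width: 27.7
```

Emit:
{"name": "drive_tool", "arguments": {
  "targets": "0 0 0 0 0 0 -0.4;0 0 0 0 0 0 -0.9;0 0 0 0 0 0 -0.9;0 0 0 0 0 0 -0.9;0 0 0 0 0 0 -0.9",
  "squeeze": 35
}}

```text
t: 16.22
ee_pos: [518.1, 51.2, 105.4]
ee_rot: [[-0.003, 0.188, 0.982], [-0.0, 0.982, -0.188], [-1.0, -0.001, -0.003]]
wrist_force: [1.4, -0.6, -5.7]
gripper_width: 11.1
```

Emit:
{"name": "drive_tool", "arguments": {
  "targets": "0 0 0 0 0 0 -1;0 0 0 0 0 0 -1;0 0 0 0 0 0 -1;0 0 0 0 0 0 -1;0 0 0 0 0 0 -1",
  "squeeze": 35
}}

```text
t: 16.63
ee_pos: [518.1, 51.1, 105.4]
ee_rot: [[-0.002, 0.188, 0.982], [-0.0, 0.982, -0.188], [-1.0, -0.001, -0.002]]
wrist_force: [0.7, -0.4, -4.5]
gripper_width: 10.7
```

Emit:
{"name": "drive_tool", "arguments": {
  "targets": "-2 0.4 0 0 0 0 -1;-5 1 0 0 0 0 -1;-6 1.1 0 0 0 0 -1;-6 1.1 0 0 0 0 -1;-6 1.1 0 0 0 0 -1"
}}

```text
t: 17.05
ee_pos: [497.0, 55.2, 105.4]
ee_rot: [[0.009, 0.188, 0.982], [-0.001, 0.982, -0.188], [-1.0, 0.0, 0.009]]
wrist_force: [8.6, -2.0, -11.8]
gripper_width: 10.9
```

Emit:
{"name": "drive_tool", "arguments": {
  "targets": "-5 1 -0.3 0 0.3 0 -1;-5 1 -0.3 0 0.3 0 -1;-4 0.7 -0.3 0 0 0 -1;-3 0.5 0 0 0 0 -1;-2 0.4 0 0 0 0 -1"
}}

```text
t: 17.47
ee_pos: [483.3, 57.8, 105.5]
ee_rot: [[0.015, 0.188, 0.982], [-0.003, 0.982, -0.188], [-1.0, -0.0, 0.015]]
wrist_force: [9.6, -2.2, -14.1]
gripper_width: 11.2
```

Emit:
{"name": "drive_tool", "arguments": {
  "targets": "0 0 0 0 0 0 -1;0 0 0 0 0 0 -1;0 0 0 0 0 0 -1;0 0 0 0 0 0 -1;0 0 0 0 0 0 -1"
}}

```text
t: 17.88
ee_pos: [487.8, 56.9, 105.4]
ee_rot: [[0.027, 0.187, 0.982], [-0.004, 0.982, -0.187], [-1.0, 0.001, 0.028]]
wrist_force: [7.3, -1.0, -10.8]
gripper_width: 11.0
```

Emit:
{"name": "drive_tool", "arguments": {
  "targets": "-5 1 -0.5 0 0.5 0 -1;-5 1 -0.5 0 0.5 0 -1;-4 0.7 -0.5 0 0.5 0 -1;-3 0.5 0 0 0.3 0 -1;-2 0.4 0 0 0.2 0 -1"
}}

```text
t: 18.3
ee_pos: [476.4, 59.0, 105.4]
ee_rot: [[0.011, 0.187, 0.982], [-0.006, 0.982, -0.187], [-1.0, -0.004, 0.012]]
wrist_force: [10.3, -2.6, -15.4]
gripper_width: 11.3
```

Emit:
{"name": "drive_tool", "arguments": {
  "targets": "-1.5 0.3 0 0 0.2 0 -1;-1.5 0.3 0 0 0.2 0 -1;-1 0.2 0 0 0.2 0 -1;-1 0.2 0 0 0.2 0 -1;-1 0.2 0 0 0.2 0 -1"
}}

```text
t: 18.72
ee_pos: [476.5, 58.9, 105.4]
ee_rot: [[0.009, 0.187, 0.982], [-0.008, 0.982, -0.187], [-1.0, -0.006, 0.011]]
wrist_force: [9.0, -2.7, -13.1]
gripper_width: 11.2
```

Emit:
{"name": "drive_tool", "arguments": {
  "targets": "-2 0.4 0 0.1 0.2 0 -1;-2 0.4 0 0.1 0.2 0 -1;-1.5 0.3 0 0.1 0.2 0 -1;-1.2 0.3 0 0.1 0.2 0 -1;-1 0.2 0 0.1 0.2 0 -1"
}}

```text
t: 19.13
ee_pos: [475.4, 59.3, 105.4]
ee_rot: [[0.008, 0.187, 0.982], [-0.001, 0.982, -0.187], [-1.0, 0.001, 0.008]]
wrist_force: [9.2, -2.9, -13.7]
gripper_width: 10.9
```

Run:
```python
from h import *
for i in range(5):
  t=cams.capture("top");s=cams.capture("side");print(telemetry.read_state()["ee_pos"].round(2))
a=t["image"][225:280,225:275];b=s["image"][250:310,275:355]
cv2.imwrite("pics/e.png",np.hstack([cv2.resize(a,(420,460),interpolation=2)[:440],cv2.resize(b,None,fx=4.7,fy=4.7,interpolation=2)[:282].copy() if 0 else cv2.resize(b,(373,440),interpolation=2)]))
cv2.imwrite("pics/e_s.png",s["image"]);cv2.imwrite("pics/e_t.png",t["image"])
```

```text
[475.46  59.26 105.44]
[475.44  59.28 105.44]
[475.43  59.27 105.44]
[475.46  59.27 105.45]
[475.42  59.28 105.43]
```

View pics/e.png

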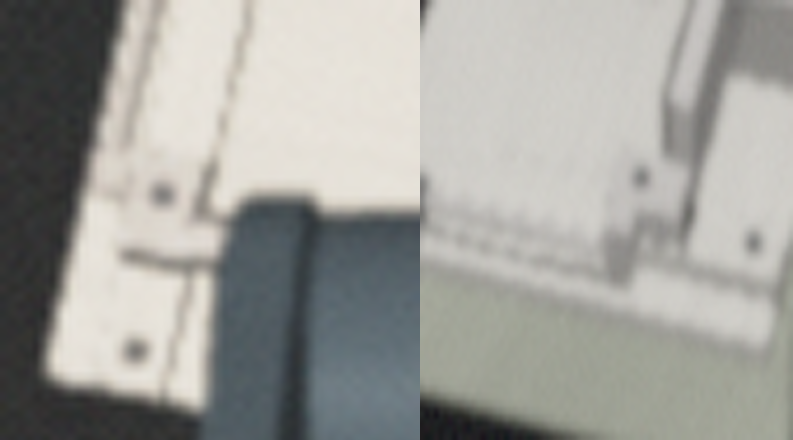

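Holding is steady, and the shoe's front edge is at or near the second line (left crop (150,258)). I'll measure the travel from the shoe screw's shift and the line-to-screw distance.

Run:
```python
from h import *
def cen(f,u,v,r=3):
    g=cv2.imread(f,0).astype(float); u,v=int(round(u)),int(round(v))
    w=g[v-r:v+r+1,u-r:u+r+1]; w=np.clip(np.percentile(w,55)-w-6,0,None); yy,xx=np.mgrid[v-r:v+r+1,u-r:u+r+1]
    return np.array([(w*xx).sum(),(w*yy).sum()])/w.sum()
a,b=cen("pics/top0.png",248.1,231.2),cen("pics/e_t.png",243.8,247.6)
# fixed screws on rail for reference (front left)
r0,r1=cen("pics/top0.png",241.1,266.5),cen("pics/e_t.png",225+135/8.4-.5,225+350/8.36-.5)
print(a,b,r0,r1)
t=cams.capture("top")
def inv(p,z):
    f=240/np.tan(np.radians(t["fovy"]/2)); d=t["attitude"]@np.array([(p[0]-t["cx"])/f,(p[1]-t["cy"])/f,1]); P=t["position"]+d*(z-t["position"][2])/d[2]
    return T2(0,0,.1855,P-[602,37,0])[0]
for z in(103,108,112): print(z,inv(a,z),inv(b,z),inv(a,z)-inv(b,z))
print("ref",inv(r0,103),inv(r1,103))
# profile along shaker x on left rail, both pictures
for f in("pics/top0.png","pics/e_t.png"):
    g=cv2.imread(f,0); xs=np.arange(-100,-80,1.)
    L=[]
    for y in (130,133,136):
        q=proj(t,T2(602,37,-.1855,np.c_[xs,np.full_like(xs,y),np.full_like(xs,103)])).astype(np.float32)
        L.append(cv2.remap(g,q[None,:,0],q[None,:,1],cv2.INTER_CUBIC)[0])
    print(np.mean(L,0).round(0).astype(int).tolist())
```

```text
[247.82058047 230.85488127] [244.02886003 247.92929293] [240.70052539 266.57793345] [240.72521739 266.55652174]
103 [-25.20211565 138.56375656 103.        ] [-69.76534306 138.60749228 103.        ] [ 4.45632274e+01 -4.37357189e-02  0.00000000e+00]
108 [-25.93336419 137.66745234 108.        ] [-70.32720673 137.71102181 108.        ] [ 4.43938425e+01 -4.35694794e-02  0.00000000e+00]
112 [-26.51836303 136.95040896 112.        ] [-70.77669767 136.99384544 112.        ] [ 4.42583346e+01 -4.34364878e-02  0.00000000e+00]
ref [-117.55713677  136.65067301  103.        ] [-117.49242601  136.60145941  103.        ]
[226, 227, 226, 226, 226, 223, 213, 199, 182, 171, 169, 178, 193, 208, 218, 223, 226, 227, 227, 227]
[226, 226, 226, 226, 225, 222, 212, 197, 177, 157, 146, 149, 164, 185, 201, 210, 216, 218, 217, 217]
```

Travel is 44.4 mm by vision and 43.6 mm by TCP, so about 0.8 mm is left.

Emit:
{"name": "drive_tool", "arguments": {
  "targets": "-1.8 0.4 0 0 0.2 0 -1;-1.8 0.4 0 0 0.2 0 -1;-1.5 0.3 0 0 0.2 0 -1;-1.2 0.3 0 0 0.2 0 -1;-1 0.2 0 0 0.2 0 -1"
}}

```text
t: 20.1
ee_pos: [474.7, 59.4, 105.4]
ee_rot: [[0.007, 0.187, 0.982], [-0.003, 0.982, -0.187], [-1.0, -0.002, 0.008]]
wrist_force: [9.2, -2.1, -13.2]
gripper_width: 10.8
```

Run:
```python
from h import *
for i in range(3): t=cams.capture("top");s=cams.capture("side")
S=telemetry.read_state();print(S["ee_pos"],S["ee_rot"][:,0],S["wrist_force"],S["gripper_width"],S["t"])
cv2.imwrite("pics/f_t.png",t["image"])
def cen(f,u,v,r=3):
    g=cv2.imread(f,0).astype(float); u,v=int(round(u)),int(round(v))
    w=g[v-r:v+r+1,u-r:u+r+1]; w=np.clip(np.percentile(w,55)-w-6,0,None); yy,xx=np.mgrid[v-r:v+r+1,u-r:u+r+1]
    return np.array([(w*xx).sum(),(w*yy).sum()])/w.sum()
def inv(p,z):
    f=240/np.tan(np.radians(t["fovy"]/2)); d=t["attitude"]@np.array([(p[0]-t["cx"])/f,(p[1]-t["cy"])/f,1]); P=t["position"]+d*(z-t["position"][2])/d[2]
    return T2(0,0,.1855,P-[602,37,0])[0]
print(inv(cen("pics/top0.png",248.1,231.2),108)-inv(cen("pics/f_t.png",244,248),108))
b=s["image"][195:320,215:365]; a=t["image"][165:300,225:330]
cv2.imwrite("pics/f.png",np.hstack([cv2.resize(a,(373,480),interpolation=2),cv2.resize(b,None,fx=2.8,fy=3.84,interpolation=2)]))
```

```text
[474.78895293  59.34714633 105.46054021] [ 0.00722133 -0.00314892 -0.99996897] [  9.29840034  -2.20835503 -14.47492146] 11.473680945077717 20.4
[45.04243647 -0.47122143  0.        ]
```

View pics/f.png

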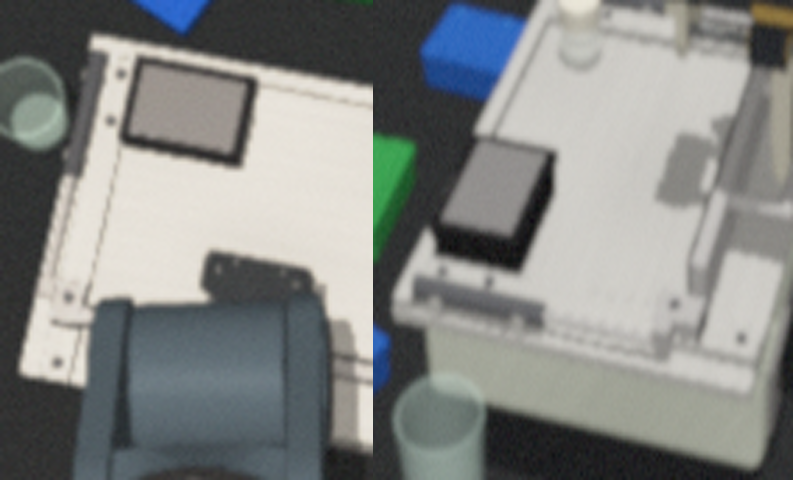

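The box is square in the corner and the shoe edge is on the second line. Travel is 45.0 mm by vision and 44.3 mm by TCP, and the hold is steady, so I'm handing in.

```bash
python3 -c "
from workcell import manip,telemetry
print(manip.finish_job()); print(telemetry.read_state()['ee_pos'])"
```

```text
the job is handed in; nothing more can be done
None
the job is handed in; nothing more can be done
```

I slid the small box flat into the back left corner, let go of it there, then pulled the jaw out to the second line. I handed the job in at about 20 s with the gripper still holding the jaw on that line.

- **Box:** I seated it with light pushes of up to 11 N against the back lip and the left rail, until it stopped moving. The last pictures show it square and flush on both sides, with the lid on. When I first closed the grip, one reading showed about 1.4 N downward, close to the box's weight. I lowered the arm 1 mm and that load was gone. The picture then showed the box flat, but I cannot rule out that it was raised briefly.
- **Jaw:** the two checks differ slightly. The camera gives 45.0 mm of travel and the arm's own position about 44.3 mm, against 45 mm wanted. The hold did not drift over the last pictures. The gripper carried about 9 N from the springs, plus a steady vertical load of about 14 N that I did not explain, well under the limits.
- **Everything else:** I only handled the box and the jaw. The pot and beaker look unmoved in the pictures, but I did not measure the other items again.

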